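# Set the snap press's side guide to the pointer stop

## Task

Set the side guide of the snap-fastener press for the next row: with a fingertip press the pad in the middle of the guide right down to free its brake and, keeping it pressed, push the guide along its rail until it meets the stop that carries the pointer, then let go so that the brake holds it there. Never force the guide along with the pad up, do not take guide or pad between the fingers, and leave the jar, the weight and the wax pen where they are.

Things in the scene. Friction and masses are not known exactly. Their poses are not given: they have to be found in the camera images.
- fixture: Snap press and rail on one fixed board, 230 x 700 x 18 mm. Origin on the table under the rail's middle; x away from the operator, y along the rail, z up. Aluminium rail on y: 40 mm wide, 480 long, top 38 mm above the table; steel plate and scale before it (-x), 21 mm up. Grey C-frame press at the -y end: x -125 to 85, y -323 to -417 mm, 261 mm high, its lever at the -y side to 320 mm.
- guide_mid (a point): Middle of the top of the side guide's aluminium saddle, 64 mm above the table; axes as the fixture's. The saddle is 62 mm across the rail (x), 56 mm along it (y) and 24 mm high on the rail; a steel fence blade 4 mm thick reaches 104 mm forward (-x) from its middle, at most 45 mm above the table.
- release_top (a point): Centre of the top of the release pad, the black ribbed pad in the middle of the guide, 40 mm (x) x 34 mm (y), level, 72 mm above the table when up and 8 mm proud of the saddle; it travels with the guide and sinks as it is pressed.
- release (a joint): Release pad: 0 m up (brake on), 0.005 m right down (then still 3 mm proud, against a hard stop). Sprung: about 4 N at 1 mm, 8 N at 2.5 mm, 9.5 N right down; it springs up by itself. Up, its brake holds the guide against some 10 to 16 N along the rail; from about 0.003 m down the guide is free.
- guide (a joint): Place of the guide along the rail, m: 0 at the fixture's origin, growing along the fixture's +y. With the pad down it slides against 1 to 2 N and a fingertip pressed on the pad carries it along by friction.
- pointer_stop: The stop to push to: dark steel block fixed on the rail, 52 mm (x) x 24 mm (y), 18 mm high on it, with a bright pointer tongue reaching 62 mm forward (-x) over the scale and a bright knurled screw, 19 mm across, top 69 mm above the table. Origin: block's middle at the rail's top; axes as fixture. On either side of the guide, which meets it when their centres are 40 mm apart along the rail.
- plain_stop: The other stop, on the other side of the guide: the same dark block (18 mm high on the rail) with neither pointer nor raised screw. Origin as the pointer stop's.
- snap_jar: Loose small glass jar with a metal lid, 42 mm in diameter, 45 mm high, standing on the board behind the rail. Origin: centre of its underside. Leave alone.
- weight: Loose brass cloth weight, 60 mm in diameter, 50 mm high, with a knob on top, on the table to the left. Origin: centre of its underside. Leave alone.
- wax_pen: Loose wax pen, a dark wooden handle with a small copper cup, about 170 mm long and 25 mm high, lying on the table behind the board. Origin: under its middle, on the table; its x axis runs from handle to cup. Leave alone.

How it is judged:
On the way, in this order (a step that is already met when the one before it is completed fails the run):
1. the pad is pressed down with the guide still at its old place (value of joint release above 0.003 m and distance of guide_mid from where it was at the start of the episode below 0.01 m), for 0.05 s.
2. the guide is against the pointer stop with the pad still down (horizontal distance between release_top and pointer_stop below 0.0425 m and value of joint release above 0.001 m), for 0.1 s.
At the end, for the whole second after the job is handed in: The guide rests within 2.5 mm of touching the pointer stop, its pad has sprung up so that the brake holds it, and jar, weight and wax pen are within 10 mm of where they stood (horizontal distance between release_top and pointer_stop below 0.0425 m and value of joint release below 0.001 m and velocity of joint guide between -0.002 and 0.002 m/s and distance of each of snap_jar, weight, wax_pen from where it was at the start of the episode below 0.01 m).
It fails at once if the guide is forced along with its brake on (over 3 mm from its first place, faster than 15 mm/s, with the pad less than 1 mm down) (value of joint release below 0.001 m and distance of guide_mid from where it was at the start of the episode above 0.003 m and (velocity of joint guide above 0.015 m/s or velocity of joint guide below -0.015 m/s)).
It fails at once if the guide or its pad is taken between the fingers (x of the grasp point in the frame of guide_mid between -0.035 and 0.035 m and y of the grasp point in the frame of guide_mid between -0.032 and 0.032 m and z of the grasp point in the frame of guide_mid below 0.01 m).
It fails at once if the snap jar is moved or lifted (distance of snap_jar from where it was at the start of the episode above 0.01 m).
It fails at once if the brass weight is moved or lifted (distance of weight from where it was at the start of the episode above 0.01 m).
It fails at once if the wax pen is moved or lifted (distance of wax_pen from where it was at the start of the episode above 0.01 m).
It also fails if it takes over 38 s, if anything falls off the work surface, if the arm or the gripper's body presses on something with over 40 N, if the wrist force passes 120 N, or if a joint passes its speed limit or range.

## Robot

A 6-joint arm with a two-finger parallel gripper is mounted at the origin on the work surface. World frame = base frame: x ahead of the robot, y to its left, z up, the work surface at z = 0. Lengths are in m, angles in rad, forces in N, time in s.
With the tool pointing down it reaches from about 0.25 to 0.775 m from the base axis. Payload 4 kg.
Tool frame: the origin (TCP) lies at the centre of the arm's flange, where the gripper is bolted on; the fingertips stand 199 mm ahead of it and the grasp point (between the pads) lies 180 mm ahead of it (robot.tcp_to_tips is the z of the fingertips in the tool frame, in m); z points along the fingers, y is the line along which they close (so a half turn about z gives the same grasp; the last joint's range is limited). The gripper opens to 94 mm and grips with 3 to 60 N. Pads are 16 mm wide; open, the fingers measure 119 mm over their backs; the gripper's body (75 mm by 177 mm) begins 78 mm behind the grasp point.
Start: joints at [1.119, 0.087, 1.371, -0, 1.684, -0.103], TCP at [0.188, 0.517, 0.405] pointing down, gripper open.
Joint ranges: [-3.1, 3.1], [-0.76, 2.03], [0.27, 2.55], [-1.08, 4.22], [0.17, 2.65], [-2.57, 2.57]. Speed limits (rad/s): [2.79, 2.79, 3.14, 3.14, 3.14, 3.14].

## Interface

Orientations are given as [roll, pitch, yaw] about the fixed x, y, z axes, in that order (R = Rz(yaw) Ry(pitch) Rx(roll)).
In Python, from bench import robot gives the robot as it stands.
- The arm moves only by the tool play_rows, never from a script. Its arguments are lists of equal length, an entry for each row: "translation": the shift along the tool's x, y, z scaled (see below), a list of three; "twist": the turn, a rotation vector about the tool's x, y, z scaled (see below), a list of three; "gripper": the opening, from -1 (shut) to 1 (fully open). A call has 1 to 8 rows; each row shifts and turns the commanded pose from where the row before left it, along the tool's axes as they then stand; what a row does not reach is not made up. The controller multiplies each number of a shift by 0.04 m and each number of a turn by 0.1 rad. A row lasts 1/10 s, in which the tool goes at most 50 mm and 8.59 degrees, less where a joint would pass 70% of its speed; a pose out of reach is approached as far as the arm can. A call with a number of a shift or a turn outside -1 to 1 is refused whole. A call with a gripper value outside its range is refused whole. The fingers move at their own pace and stop on an object; the grip force is fixed at half the most. Time passes only in rows, so rows that do not move let the fingers close. It gives the time, the measured TCP pose, the force, the opening and the grip force at its end, in the units of the state.
- robot.get_obs(): the state, without advancing time (a new reading comes with each control period).
- robot.snapshot(name): name is "scene" or "side" or "wrist"; returns the picture (384x512x3 uint8, red, green, blue); there is no depth.
- robot.camera_model(name): a dict with "camera_matrix" (3x3 intrinsics, pixels), "k1" (the pictures are not rectified: a ray, as slopes to the right and down, at radius r is drawn at 1 + k1 r^2 times it, then the intrinsics apply), "rvec" (rotation vector, rad) and "tvec" (3), from world to camera coordinates, as OpenCV has them. Camera axes: x right, y down, z forward; pixel columns grow to the right and rows downward; lengths in m; the calibration is good to about 2 mm. A picture is of the moment at which its call begins: read the wrist's pose just before it. camera_model takes no time and is no camera call; for the wrist camera it gives the pose at the moment of the call.
- robot.close_job(): hands the job in; it is judged then, once.
Trained networks look in the newest picture that a camera, given by its name, has taken for a name from the list of things; names that differ only in an ending like _2 or _b are one class to them, and where a whole thing is asked for, a point or a joint stands for the part that bears it (a point fixed in the world has none). Each returns a list of dicts, best first, with "score" (0 to 1); they miss things now and then, are a little off and sometimes report something else, mostly with a low value. They report only what shows in the picture. A call takes as long as a camera call.
- robot.recognise(name, camera): "centre" ([x, y, z] in m, in world coordinates, good to about 4 mm: the middle of the surface that is visible of it).
- robot.spot_point(name, camera): "centre" ([x, y, z] in m, in world coordinates, good to about 4 mm: a listed point, or the origin of a listed thing).
The state is a dict: "time": time; "joint_positions": joint angles; "qvel": joint speeds; "joint_torque": joint torques, N m; "tool_pos": TCP position; "ee_rot": TCP orientation; "wrist_force": force on the tool from outside, world axes, zero at the start; "wrist_torque": the same for the moment, N m; "width": finger opening in m; "finger_force": force on a finger pad.
Only numpy, scipy, OpenCV 4.12 (cv2) and the standard library are available. Lean on these libraries where they do the work, as an engineer would, in place of code of your own. Each camera call takes 0.05 s, during which the arm holds its last target. There are 200 camera calls.

## Working session

There is one attempt and no reset: what is moved stays moved. The work goes in short steps, Python scripts to look and compute and a tool call to move; the robot and the scene stay as the last step left them, time stands still between calls to the robot, and variables do not carry over. Pictures are saved under pics/ and viewed, at most 10 in all, crops included, and the job is handed in when it is done.

Besides the shell and the picture viewer there is one more tool, called after ">>>" as name(argument=value, ...), one argument or row to a line, values as JSON. play_rows: Moves the arm, as the interface text tells. Its arguments: {"type":"object","properties":{"translation":{"type":"array","items":{"type":"array","items":{"type":"number","minimum":-1,"maximum":1}}},"twist":{"type":"array","items":{"type":"array","items":{"type":"number","minimum":-1,"maximum":1}}},"gripper":{"type":"array","items":{"type":"number"}}},"required":["translation","twist","gripper"]}

```bash
mkdir -p pics
python3 - <<'E'
from bench import robot
import cv2,numpy as np
ims=[]
for c in ["scene","side"]:
    im=robot.snapshot(c); cv2.imwrite(f"pics/{c}0.png",im[:,:,::-1])
    for n in ["fixture","guide_mid","release_top","pointer_stop","plain_stop","snap_jar","weight","wax_pen"]:
        print(c,n,[(np.round(d["centre"],3),round(d["score"],2)) for d in robot.spot_point(n,c)[:2]])
print(robot.get_obs())
E
```

```text
scene fixture [(array([ 0.54 ,  0.015, -0.002]), 0.57)]
scene guide_mid [(array([ 0.546, -0.031,  0.066]), 0.66)]
scene release_top [(array([ 0.552, -0.031,  0.074]), 0.68)]
scene pointer_stop [(array([0.52 , 0.17 , 0.037]), 0.66), (array([ 0.563, -0.149,  0.037]), 0.33)]
scene plain_stop []
scene snap_jar []
scene weight [(array([0.554, 0.417, 0.001]), 0.67)]
scene wax_pen [(array([ 0.796,  0.059, -0.001]), 0.84)]
side fixture [(array([ 0.547,  0.01 , -0.001]), 0.78)]
side guide_mid [(array([ 0.55 , -0.029,  0.065]), 0.66)]
side release_top [(array([ 0.55 , -0.032,  0.075]), 0.6)]
side pointer_stop [(array([0.525, 0.172, 0.039]), 0.87)]
side plain_stop [(array([ 0.566, -0.15 ,  0.035]), 0.54)]
side snap_jar [(array([ 0.612, -0.003,  0.015]), 0.68)]
side weight [(array([ 0.549,  0.417, -0.001]), 0.55)]
side wax_pen [(array([0.791, 0.061, 0.001]), 0.87)]
{'time': 0.9, 'joint_positions': array([ 1.11891891e+00,  8.71650677e-02,  1.37071653e+00, -3.68331539e-06,
        1.68359949e+00, -1.03100569e-01]), 'qvel': array([-1.25350082e-03, -4.02273384e-04, -5.59326582e-04,  4.48758214e-04,
        1.55991029e-03, -1.91057796e-06]), 'joint_torque': array([-9.70844631e-04, -3.40028107e+01, -3.02599490e+01,  7.15844636e-02,
        2.34807353e-02, -1.45664541e-05]), 'tool_pos': array([0.18796166, 0.51687269, 0.40471659]), 'ee_rot': array([3.14148206e+00, 1.51223231e-05, 2.79281540e+00]), 'wrist_force': array([-0.26530329,  0.35158857,  0.20554005]), 'wrist_torque': array([-0.01211077,  0.03519546, -0.01675782]), 'finger_force': 0.0, 'width': 0.09413802463225131}
```

View pics/scene0.png

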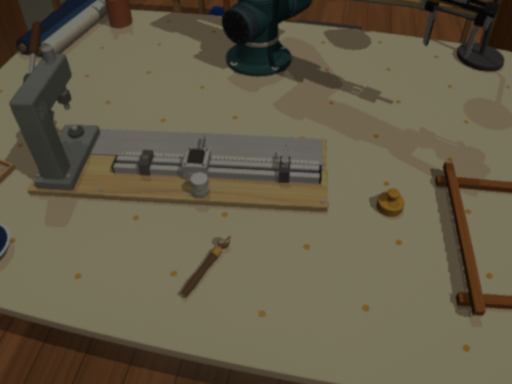

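View pics/side0.png

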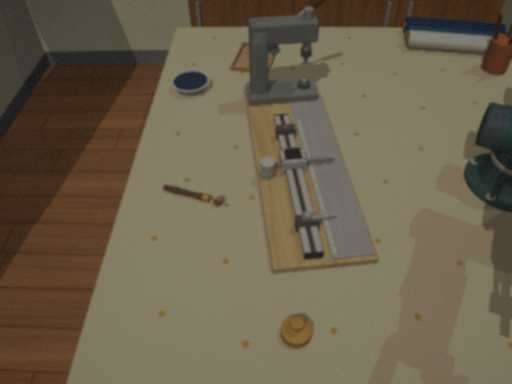

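The pointer stop is on the +y side: scene px (285,165), side px (310,217), with its tongue visible. The guide is at scene px (197,158) and the jar just behind it at (199,184). The rail yaw is about 0.135 rad, so I'll turn the tool to yaw ≈1.705 and close the fingers.

>>> play_rows(
  translation=[
    [0,0,0],
    [0,0,0],
    [0,0,0],
    [0,0,0],
    [0,0,0],
    [0,0,0],
    [0,0,0],
    [0,0,0],
  ],
  twist=[
    [0,0,1],
    [0,0,1],
    [0,0,1],
    [0,0,1],
    [0,0,1],
    [0,0,1],
    [0,0,1],
    [0,0,1],
  ],
  gripper=[-1,-1,-1,-1,-1,-1,-1,-1],
)

```text
time: 1.7
tool_pos: [0.188, 0.5169, 0.4047]
ee_rot: [3.142, -0.0, 1.989]
wrist_force: [0.5, 0.0, -1.2]
width: 0.0337
finger_force: 0.0
```

>>> play_rows(
  translation=[
    [0,0,0],
    [0,0,0],
    [0,0,0],
    [-0.92,0.44,0],
    [-0.92,0.44,0],
    [-0.92,0.44,0],
    [-0.92,0.44,0],
    [-0.92,0.44,0],
  ],
  twist=[
    [0,0,1],
    [0,0,1],
    [0,0,0.88],
    [0,0,0],
    [0,0,0],
    [0,0,0],
    [0,0,0],
    [0,0,0],
  ],
  gripper=[-1,-1,-1,-1,-1,-1,-1,-1],
)

```text
time: 2.5
tool_pos: [0.3002, 0.3449, 0.4049]
ee_rot: [3.141, -0.0, 1.705]
wrist_force: [-0.1, 0.5, 0.3]
width: 0.0005
finger_force: 0.0
```

>>> play_rows(
  translation=[
    [-0.92,0.44,0],
    [-0.92,0.44,0],
    [-0.92,0.44,0],
    [-0.92,0.44,0],
    [-0.92,0.44,0],
    [-0.92,0.44,0],
    [-0.92,0.44,0],
    [-0.92,0.44,0],
  ],
  twist=[
    [0,0,0],
    [0,0,0],
    [0,0,0],
    [0,0,0],
    [0,0,0],
    [0,0,0],
    [0,0,0],
    [0,0,0],
  ],
  gripper=[-1,-1,-1,-1,-1,-1,-1,-1],
)

```text
time: 3.3
tool_pos: [0.4792, 0.0717, 0.4049]
ee_rot: [3.141, -0.0, 1.705]
wrist_force: [0.0, 0.7, 0.1]
width: 0.0005
finger_force: 0.0
```

>>> play_rows(
  translation=[
    [-0.92,0.44,0],
    [-0.92,0.44,0],
    [0,0,0],
    [0,0,0],
  ],
  twist=[
    [0,0,0],
    [0,0,0],
    [0,0,0],
    [0,0,0],
  ],
  gripper=[-1,-1,-1,-1],
)

```text
time: 3.7
tool_pos: [0.5236, 0.0045, 0.4043]
ee_rot: [-3.141, -0.001, 1.703]
wrist_force: [0.1, -0.0, 0.8]
width: 0.0004
finger_force: 0.0
```

Run:
```python
from bench import robot
import cv2,numpy as np
c="wrist"
im=robot.snapshot(c); cv2.imwrite(f"pics/{c}1.png",im[:,:,::-1])
for n in ["guide_mid","release_top","pointer_stop","plain_stop","snap_jar"]:
    print(c,n,[(np.round(d["centre"],4),round(d["score"],2)) for d in robot.spot_point(n,c)[:2]])
o=robot.get_obs();print(o["time"],o["tool_pos"],o["ee_rot"],o["width"],o["wrist_force"])
m=robot.camera_model(c)
for p in [o["tool_pos"]-[0,0,.199],[.5505,-.031,.072],[.523,.171,.037]]:
    pt,_=cv2.projectPoints(np.array([p]),m["rvec"],m["tvec"],np.array(m["camera_matrix"]),np.array([m["k1"],0,0,0.]));print(pt.ravel())
```

```text
wrist guide_mid [(array([ 0.5494, -0.0252,  0.0622]), 0.96)]
wrist release_top [(array([ 0.5469, -0.03  ,  0.0703]), 0.56)]
wrist pointer_stop []
wrist plain_stop []
wrist snap_jar [(array([ 0.6115, -0.0057,  0.0179]), 0.59), (array([ 0.5483, -0.0264,  0.0763]), 0.53)]
4.0 [0.52287571 0.00616139 0.40504262] [ 3.14090065e+00 -3.91283625e-05  1.70659151e+00] 0.0005898357232845648 [-0.26628063 -0.32816508  0.31538147]
[259.90687498 237.62645044]
[282.77098878 221.73118044]
[283.63478173   1.66361252]
```

View pics/wrist1.png

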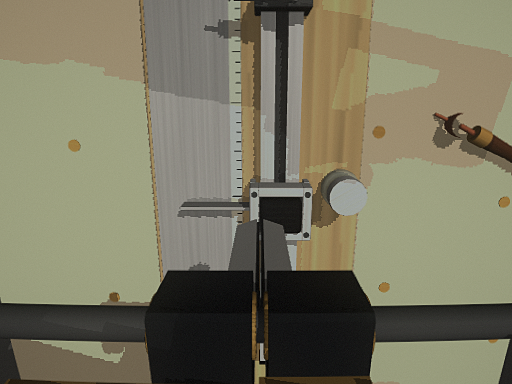

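The wrist view shows the saddle at px (250–312, 182–240), the pad's centre near (281,214) and the jar at (345,195). The pointer stop is at the top edge near (283,5).

Run:
```python
from bench import robot
import cv2,numpy as np
o=robot.get_obs();m=robot.camera_model("wrist")
K=np.array(m["camera_matrix"]);D=np.array([m["k1"],0,0,0.]);R=cv2.Rodrigues(np.array(m["rvec"]))[0];t=np.array(m["tvec"]).ravel()
def up(p,z):
    u=cv2.undistortPoints(np.array([[p]],float),K,D).ravel();d=R.T@[u[0],u[1],1];c=-R.T@t
    return c+d*(z-c[2])/d[2]
for p,z in [((281,214.5),.072),((281,211.5),.064),((250,182),.064),((312,240),.064),((283,12),.056),((280.5,170),.038),((282.5,20),.038),((345,195),.063)]: print(p,up(p,z).round(4))
yaw=o["ee_rot"][2];d=up((281,214.5),.072)-o["tool_pos"];print(o["tool_pos"],yaw,d, d[:2]@[np.cos(yaw),np.sin(yaw)],d[:2]@[np.sin(yaw),-np.cos(yaw)])
```

```text
(281, 214.5) [ 0.5477 -0.0239  0.072 ]
(281, 211.5) [ 0.5481 -0.0235  0.064 ]
(250, 182) [0.514  0.0022 0.064 ]
(312, 240) [ 0.5838 -0.0494  0.064 ]
(283, 12) [0.5231 0.1577 0.056 ]
(280.5, 170) [0.5437 0.0126 0.038 ]
(282.5, 20) [0.5243 0.1548 0.038 ]
(345, 195) [0.6079 0.0014 0.063 ]
[0.52287571 0.00616139 0.40504262] 1.7065915078238278 [ 0.02480094 -0.0300529  -0.33304262] -0.033133740068091985 0.02050411311736503
```

>>> play_rows(
  translation=[
    [-0.42,0.26,0],
    [-0.42,0.26,0],
    [0,0,0.8],
    [0,0,0.8],
    [0,0,0.8],
    [0,0,0.5],
    [0,0,0.2],
    [0,0,0],
  ],
  twist=[
    [0,0,0],
    [0,0,0],
    [0,0,0],
    [0,0,0],
    [0,0,0],
    [0,0,0],
    [0,0,0],
    [0,0,0],
  ],
  gripper=[-1,-1,-1,-1,-1,-1,-1,-1],
)

```text
time: 4.8
tool_pos: [0.5485, -0.0257, 0.2794]
ee_rot: [-3.139, -0.001, 1.705]
wrist_force: [0.4, -0.2, 0.6]
width: 0.0003
finger_force: 0.0
```

Run:
```python
from bench import robot
import cv2,numpy as np
c="wrist"
im=robot.snapshot(c); cv2.imwrite(f"pics/{c}2.png",im[:,:,::-1])
o=robot.get_obs();print(o["time"],o["tool_pos"],o["ee_rot"],o["wrist_force"])
for n in ["guide_mid","release_top","pointer_stop"]:
    print(c,n,[(np.round(d["centre"],4),round(d["score"],2)) for d in robot.spot_point(n,c)[:2]])
```

```text
4.85 [ 0.54889254 -0.02569216  0.28099804] [3.14121855e+00 1.48615621e-04 1.70477377e+00] [-0.62336368  0.06278564 -0.0742741 ]
wrist guide_mid [(array([ 0.5487, -0.03  ,  0.0637]), 0.96)]
wrist release_top []
wrist pointer_stop []
```

View pics/wrist2.png

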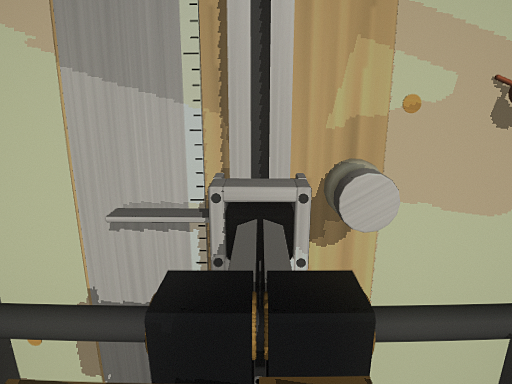

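The fingertips (px 260,222) are over the middle of the pad, laterally centred between the saddle screws (216 and 303). Now I'll press gently.

>>> play_rows(
  translation=[
    [0,0,0.1],
    [0,0,0.1],
    [0,0,0.05],
    [0,0,0.03],
    [0,0,0.03],
    [0,0,0],
  ],
  twist=[
    [0,0,0],
    [0,0,0],
    [0,0,0],
    [0,0,0],
    [0,0,0],
    [0,0,0],
  ],
  gripper=[-1,-1,-1,-1,-1,-1],
)

```text
time: 5.6
tool_pos: [0.5485, -0.0254, 0.2694]
ee_rot: [3.141, 0.0, 1.705]
wrist_force: [-2.4, 0.5, 6.2]
width: 0.0004
finger_force: 3.1
```

>>> play_rows(
  translation=[
    [0,0,0.05],
    [0,0,0],
  ],
  twist=[
    [0,0,0],
    [0,0,0],
  ],
  gripper=[-1,-1],
)

```text
time: 5.8
tool_pos: [0.5484, -0.0254, 0.2679]
ee_rot: [3.141, 0.0, 1.705]
wrist_force: [-3.4, -0.0, 7.9]
width: 0.0005
finger_force: 4.2
```

>>> play_rows(
  translation=[
    [0,0,0.05],
    [0,0,0.03],
    [0,0,0],
    [0,0,0],
  ],
  twist=[
    [0,0,0],
    [0,0,0],
    [0,0,0],
    [0,0,0],
  ],
  gripper=[-1,-1,-1,-1],
)

```text
time: 6.2
tool_pos: [0.5484, -0.0255, 0.2663]
ee_rot: [3.14, 0.001, 1.705]
wrist_force: [-5.6, 0.3, 13.4]
width: 0.0005
finger_force: 6.7
```

>>> play_rows(
  translation=[
    [0,-0.02,0.03],
    [0,0,0],
    [0.05,0,0],
    [0.1,0,0],
    [0.1,0,0],
    [0.1,0,0],
    [0.1,0,0],
    [0,0,0],
  ],
  twist=[
    [0,0,0],
    [0,0,0],
    [0,0,0],
    [0,0,0],
    [0,0,0],
    [0,0,0],
    [0,0,0],
    [0,0,0],
  ],
  gripper=[-1,-1,-1,-1,-1,-1,-1,-1],
)

```text
time: 7.0
tool_pos: [0.5456, -0.0077, 0.2663]
ee_rot: [3.138, 0.002, 1.705]
wrist_force: [-5.4, -0.9, 16.8]
width: 0.0003
finger_force: 8.1
```

Run:
```python
from bench import robot
import cv2,numpy as np
c="wrist"
im=robot.snapshot(c); cv2.imwrite(f"pics/{c}3.png",im[:,:,::-1])
o=robot.get_obs();print(o["time"],o["tool_pos"],o["ee_rot"],o["wrist_force"])
for n in ["guide_mid","pointer_stop"]:
    print(c,n,[(np.round(d["centre"],4),round(d["score"],2)) for d in robot.spot_point(n,c)[:2]])
```

```text
7.05 [ 0.54561233 -0.00778516  0.26626556] [3.13782481e+00 1.91985814e-03 1.70511101e+00] [-4.48868025 -0.21552833 16.89435682]
wrist guide_mid []
wrist pointer_stop []
```

View pics/wrist3.png

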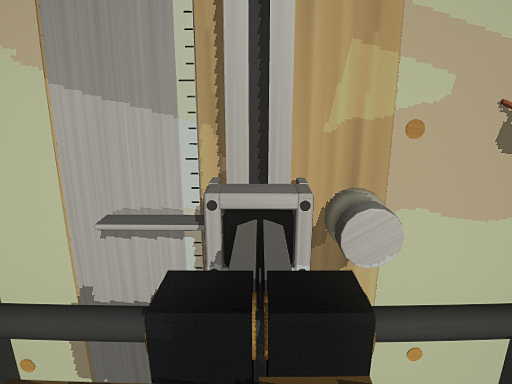

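The guide travels with the tip: the saddle stays around px (258,230) while the jar has moved back to (370,237). Continuing.

>>> play_rows(
  translation=[
    [0.15,0,0],
    [0.25,0,0],
    [0.25,0,0],
    [0.25,0,0],
    [0.25,0,0],
    [0.25,0,0],
    [0.25,0,0],
    [0.15,0,0],
  ],
  twist=[
    [0,0,0],
    [0,0,0],
    [0,0,0],
    [0,0,0],
    [0,0,0],
    [0,0,0],
    [0,0,0],
    [0,0,0],
  ],
  gripper=[-1,-1,-1,-1,-1,-1,-1,-1],
)

```text
time: 7.95
tool_pos: [0.5361, 0.0639, 0.2662]
ee_rot: [3.137, 0.002, 1.705]
wrist_force: [-5.6, -1.7, 15.3]
width: 0.0005
finger_force: 7.9
```

>>> play_rows(
  translation=[
    [0.15,0,0],
    [0.25,0,0],
    [0.25,0,0],
    [0.25,0,0],
    [0.15,0,0],
    [0,0,0],
  ],
  twist=[
    [0,0,0],
    [0,0,0],
    [0,0,0],
    [0,0,0],
    [0,0,0],
    [0,0,0],
  ],
  gripper=[-1,-1,-1,-1,-1,-1],
)

```text
time: 8.55
tool_pos: [0.5305, 0.1061, 0.2663]
ee_rot: [3.137, -0.0, 1.706]
wrist_force: [-5.0, -0.2, 15.2]
width: 0.0004
finger_force: 7.9
```

Run:
```python
from bench import robot
import cv2,numpy as np
c="wrist"
im=robot.snapshot(c); cv2.imwrite(f"pics/{c}4.png",im[:,:,::-1])
o=robot.get_obs();print(o["time"],o["tool_pos"],o["ee_rot"],o["wrist_force"])
```

```text
8.6 [0.53049148 0.10599176 0.26624898] [ 3.13675147e+00 -5.13843243e-04  1.70569370e+00] [-3.84924308  1.37964683 15.09536903]
```

View pics/wrist4.png

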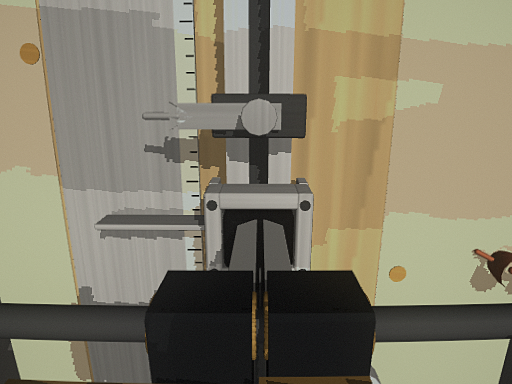

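The pointer stop is ahead, with its near edge at row 137 against the saddle front at row ~182, so the gap is about 25 mm.

>>> play_rows(
  translation=[
    [0.1,0,0],
    [0.1,0,0],
    [0.1,0,0],
    [0.1,0,0],
    [0.05,0,0],
    [0.05,0,0],
    [0,0,0],
  ],
  twist=[
    [0,0,0],
    [0,0,0],
    [0,0,0],
    [0,0,0],
    [0,0,0],
    [0,0,0],
    [0,0,0],
  ],
  gripper=[-1,-1,-1,-1,-1,-1,-1],
)

```text
time: 9.3
tool_pos: [0.5279, 0.1253, 0.2663]
ee_rot: [3.137, 0.0, 1.705]
wrist_force: [-3.8, -0.9, 14.4]
width: 0.0003
finger_force: 7.8
```

>>> play_rows(
  translation=[
    [0.05,0,0],
    [0.05,0,0],
    [0,0,0],
  ],
  twist=[
    [0,0,0],
    [0,0,0],
    [0,0,0],
  ],
  gripper=[-1,-1,-1],
)

```text
time: 9.6
tool_pos: [0.5274, 0.1292, 0.2663]
ee_rot: [3.136, 0.0, 1.705]
wrist_force: [-4.6, -1.0, 15.9]
width: 0.0006
finger_force: 7.8
```

>>> play_rows(
  translation=[
    [0.05,0,0],
    [0.05,0,0],
    [0,0,0],
  ],
  twist=[
    [0,0,0],
    [0,0,0],
    [0,0,0],
  ],
  gripper=[-1,-1,-1],
)

```text
time: 9.9
tool_pos: [0.5269, 0.1332, 0.2663]
ee_rot: [3.136, 0.0, 1.705]
wrist_force: [-3.3, -1.5, 15.6]
width: 0.0003
finger_force: 7.8
```

>>> play_rows(
  translation=[
    [0.05,0,0],
    [0.05,0,0],
    [0,0,0],
  ],
  twist=[
    [0,0,0],
    [0,0,0],
    [0,0,0],
  ],
  gripper=[-1,-1,-1],
)

```text
time: 10.2
tool_pos: [0.5265, 0.1363, 0.2663]
ee_rot: [3.137, 0.004, 1.705]
wrist_force: [-3.5, -5.0, 15.8]
width: 0.0005
finger_force: 7.8
```

Run:
```python
from bench import robot
import cv2,numpy as np
c="wrist"
im=robot.snapshot(c); cv2.imwrite(f"pics/{c}5.png",cv2.resize(im[100:300,130:380,::-1],None,fx=3,fy=3))
o=robot.get_obs();print(o["time"],o["tool_pos"],o["ee_rot"],o["wrist_force"])
```

```text
10.25 [0.52652275 0.13624442 0.26624908] [3.13658233 0.00334014 1.70470958] [-3.59859157 -4.78857723 16.33265011]
```

View pics/wrist5.png

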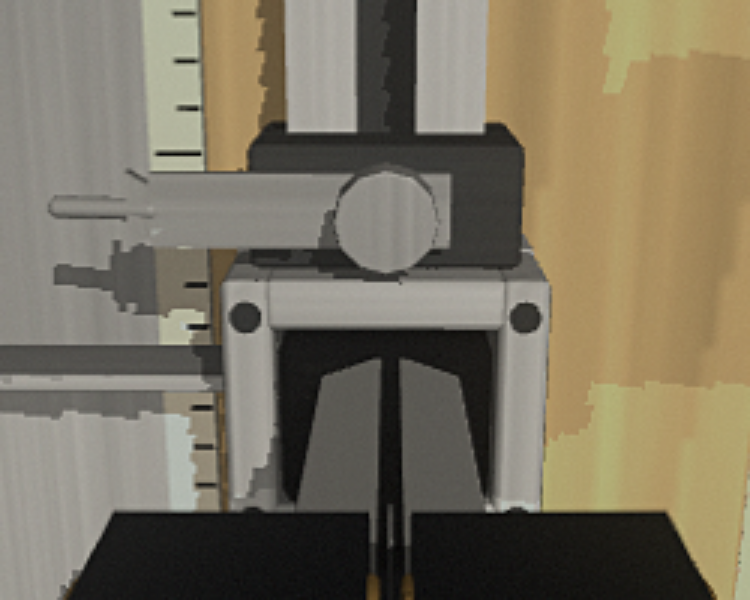

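The saddle front appears to meet the stop block (crop row ~265), and the rail force jumped to 5 N. I'll press about 1 mm further, hold, then lift straight up.

>>> play_rows(
  translation=[
    [0.03,0,0],
    [0,0,0],
    [0,0,0],
  ],
  twist=[
    [0,0,0],
    [0,0,0],
    [0,0,0],
  ],
  gripper=[-1,-1,-1],
)

```text
time: 10.55
tool_pos: [0.5265, 0.1367, 0.2663]
ee_rot: [3.137, 0.005, 1.704]
wrist_force: [-4.3, -6.8, 15.2]
width: 0.0003
finger_force: 7.8
```

>>> play_rows(
  translation=[
    [0,0,-0.04],
    [0,0,-0.04],
    [0,0,-0.04],
    [0,0,-0.05],
    [0,0,-0.1],
    [0,0,-0.4],
    [0,0,-0.8],
    [0,0,-0.8],
  ],
  twist=[
    [0,0,0],
    [0,0,0],
    [0,0,0],
    [0,0,0],
    [0,0,0],
    [0,0,0],
    [0,0,0],
    [0,0,0],
  ],
  gripper=[-1,-1,-1,-1,-1,-1,-1,-1],
)

```text
time: 11.35
tool_pos: [0.5251, 0.1385, 0.352]
ee_rot: [-3.138, -0.001, 1.705]
wrist_force: [0.2, -0.0, 0.7]
width: 0.0008
finger_force: 0.0
```

>>> play_rows(
  translation=[
    [-0.5,0,-0.5],
    [-0.5,0,-0.5],
    [-0.5,0,0],
    [0,0,0],
  ],
  twist=[
    [0,0,0],
    [0,0,0],
    [0,0,0],
    [0,0,0],
  ],
  gripper=[-1,-1,-1,-1],
)

```text
time: 11.75
tool_pos: [0.5338, 0.0775, 0.3929]
ee_rot: [3.141, -0.0, 1.702]
wrist_force: [-0.1, -0.2, -0.3]
width: 0.0007
finger_force: 0.0
```

Run:
```python
from bench import robot
import cv2,numpy as np
c="wrist"
im=robot.snapshot(c); cv2.imwrite(f"pics/{c}6.png",cv2.resize(im[0:260,130:390,::-1],None,fx=2.3,fy=2.3))
o=robot.get_obs();print(o["time"],o["tool_pos"],o["ee_rot"],o["wrist_force"])
for n in ["guide_mid","release_top","pointer_stop"]:
    print(c,n,[(np.round(d["centre"],4),round(d["score"],2)) for d in robot.spot_point(n,c)[:2]])
```

```text
11.8 [0.53358218 0.07840677 0.3920814 ] [-3.14050531e+00 -1.21240437e-03  1.70335715e+00] [ 0.45629412 -0.60675396 -0.32065734]
wrist guide_mid [(array([0.527 , 0.1318, 0.0632]), 0.7)]
wrist release_top []
wrist pointer_stop [(array([0.5211, 0.1702, 0.032 ]), 0.92)]
```

View pics/wrist6.png

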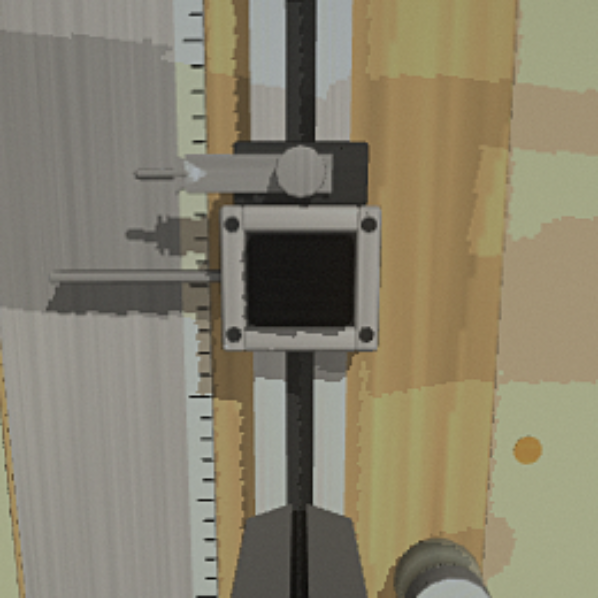

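The saddle edge (crop row 206) touches the stop block (row 203), the networks put the centres about 39 mm apart, and the pad is free. Handing in.

```bash
python3 -c "
from bench import robot
print(robot.close_job())"
```

```text
the job is handed in; nothing more can be done
None
```

I pressed the pad down, slid the guide to the pointer stop and released it. The last picture shows it touching the stop with the fingertip clear of the pad. The job is handed in but no verdict came back.

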